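# Dock a hard drive and bolt its carriage

### The job

Wind the handwheel clockwise by its crank knob until the drive carriage touches its stop. Only then slide the barrel bolt fully home into the keeper on the carriage, so that the drive is locked in the dock, and let go. Leave the spray can, the spare drive and the screwdriver where they are.

Things in the scene. Friction and masses are not known exactly. Their poses are not given: they have to be found in the camera images.
- fixture: Hard-drive dock fixed on the bench, aluminium base 12 mm thick: stop block with a connector at its +y end, barrel bolt on its +x side, handwheel at its -y end. Origin on the bench top, under the middle of the carriage track; the base spans x -70 to +195, y -195 to +190 mm. The carriage slides along its +y to the stop, the bolt along its -x. Only yaw about vertical varies.
- carriage (a joint): Travel of the carriage (steel plate 116 x 160 mm with a 101 x 146 mm hard drive lying on it, top 58 mm above the bench) along the fixture's +y, in m: 0 = 50 mm short of the stop, 0.050 = touching the stop. Geared to the handwheel, 40 mm a turn; stays where it is left.
- handwheel (a joint): Angle of the handwheel in rad, growing clockwise seen from above: 0 (carriage drawn back) to 7.854 (carriage at the stop). Dark steel disc 116 mm in diameter, vertical axis, its top face 68 mm above the bench, its hub 80 mm. About 2.5 N at the crank knob turns it.
- wheel_axis (a point): Point on the handwheel's vertical axis, 98 mm above the bench (the height to hold the crank knob); at x +80, y -125 mm in the fixture's frame.
- crank_grip (a point): Point to grip on the crank knob: an upright black cylinder 20 mm in diameter, 52 mm long (68 to 120 mm above the bench), 44 mm off the wheel's axis, that spins freely on its own pin, so it can be carried round in a circle without turning the gripper. The point is on its axis, 98 mm above the bench.
- bolt (a joint): Travel of the steel barrel bolt along the fixture's -x, in m: 0 = drawn back, its tip 12 mm short of the keeper's face; 0.040 = fully home, 28 mm inside the keeper. Some 3 N slide it. Keep it drawn back until the carriage is at its stop.
- bolt_grip (a point): Point to grip on the bolt's handle: an upright plain steel stem 16 mm in diameter, top 107 mm above the bench, standing on the 15 mm thick bolt rod (rod axis 45 mm above the bench, straps over the rod up to 60 mm). The point is on the stem's axis, 90 mm above the bench; it moves with the bolt.
- keeper (a point): Centre of the mouth of the keeper, a steel block 27 x 40 x 34 mm with an 18 mm square hole on the carriage's +x side; 45 mm above the bench; moves with the carriage. In line with the bolt when the carriage is at its stop.
- spray_can: Bystander: upright white spray can, 58 mm in diameter, 170 mm tall; origin under its centre.
- spare_drive: Bystander: hard drive lying flat, 101 x 146 x 26 mm; origin under its centre.
- screwdriver: Bystander: screwdriver 190 mm long lying on the bench to the left of the dock, along its own x; origin under its middle.

How it is judged:
On the way, in this order (a step that is already met when the one before it is completed fails the run):
1. the carriage is wound up to its stop while the bolt is still clear of the keeper (value of joint carriage above 0.048 m and value of joint bolt below 0.012 m), for 0.2 s.
2. the bolt is fully home in the keeper with the carriage at its stop (value of joint carriage above 0.048 m and value of joint bolt above 0.037 m), for 0.2 s.
At the end, for the whole second after the job is handed in: The carriage is within 2 mm of its stop, the bolt within 3 mm of its full 40 mm travel (25 mm or more inside the keeper), both at rest (all of step 2 and value of joint carriage below 0.053 m and value of joint bolt below 0.043 m and velocity of joint carriage between -0.005 and 0.005 m/s and velocity of joint bolt between -0.005 and 0.005 m/s); the robot touches nothing.
It fails at once if the bolt is driven across (more than 12 mm of travel) while the carriage is more than 4 mm short of its stop (value of joint bolt above 0.012 m and value of joint carriage below 0.046 m).
It fails at once if the spray can, spare drive or screwdriver is moved more than 20 mm, or the can tipped (distance of any of spray_can, spare_drive, screwdriver from where it was at the start of the episode above 0.02 m or angle between spray_can's own z axis and vertical above 0.3 rad).
It also fails if it takes over 58 s, if anything falls off the work surface, if the arm or the gripper's body presses on something with over 40 N, if the wrist force passes 120 N, or if a joint passes its speed limit or range.

### The arm

A 7-joint arm with a two-finger parallel gripper is mounted at the origin on the work surface. World frame = base frame: x ahead of the robot, y to its left, z up, the work surface at z = 0. Lengths are in m, angles in rad, forces in N, time in s.
With the tool pointing down it reaches from about 0.425 to 0.875 m from the base axis. Payload 4.7 kg.
Tool frame: the origin (TCP) lies on the centre line of the jaws, within the pads' length; the fingertips stand 14 mm ahead of it and the grasp point (between the pads) lies 5 mm behind it; z points along the fingers, y is the direction in which the jaws open and shut (so a half turn about z gives the same grasp; the last joint's range is limited). The gripper opens to 87 mm and grips with 3 to 60 N. Pads are 19 mm wide; open, the fingers measure 117 mm over their backs; the gripper's body (75 mm by 190 mm) begins 51 mm behind the grasp point.
Start: joints at [1.226, 0.321, -0.07, 1.45, 0.023, 1.371, -0.057], TCP at [0.228, -0.609, 0.237] pointing down, gripper open.
Joint ranges: [-2.86, 2.86], [-0.3, 2.09], [-1.38, 1.24], [0.06, 2.45], [-1.56, 4.7], [0.09, 2.05], [-2.69, 2.69]. Speed limits (rad/s): [2.57, 2.57, 3.14, 3.14, 3.14, 3.14, 3.14].

### API

Orientations are given as a rotation vector (axis times angle).
In Python, from bench import ctrl gives the robot as it stands. The module is installed in compiled form; this text tells all that it offers.
- The arm moves only by the tool step_arm, never from a script. Its argument "plan" is a list of rows, each a list of 3 entries, a list of its own where there are three numbers: the turn, a rotation vector about the tool's x, y, z in rad, then the shift along the tool's x, y, z in m, then the closure in counts, from 0 (fully open) to 255 (shut). In form: [[[rx, ry, rz], [x, y, z], hand], ...]. A call has exactly 10 rows; each row is the pose to reach, as a shift and turn from the pose commanded when the call began, along the tool's axes at that moment; what a row does not reach only later rows make up. A row lasts 1/8 s, in which the tool goes at most 62.5 mm and 10.7 degrees, less where a joint would pass 70% of its speed; a pose out of reach is approached as far as the arm can. A call with a gripper value outside its range is refused whole. The fingers move at their own pace and stop on an object; "squeeze" is the grip in N (left out, the last holds). Time passes only in rows, so rows that repeat a pose let the fingers close, or fill a call up. It gives the time, the measured TCP pose, the force and the opening at its end, in the units of the state.
- ctrl.get_state(): the state, without advancing time (a new reading comes with each control period).
- ctrl.get_image(name): name is "scene" or "top"; returns the picture (420x560x3 uint8, red, green, blue); there is no depth.
- ctrl.calibration(name): a dict with "fov_y" (degrees; the focal length in pixels is half the picture's height over the tangent of half this angle, whatever the lens; pixels are square), "cx", "cy" (the principal point, pixels), "k1" (the pictures are not rectified: a ray, as slopes to the right and down, at radius r is drawn at 1 + k1 r^2 times it, then the intrinsics apply), "rvec" (rotation vector, rad) and "tvec" (3), from world to camera coordinates, as OpenCV has them. Camera axes: x right, y down, z forward; pixel columns grow to the right and rows downward; lengths in m; the calibration is good to about 2 mm. A picture is of the moment at which its call begins. calibration takes no time and is no camera call.
- ctrl.close_job(): hands the job in, once; it reports no verdict.
Trained networks look in the newest picture that a camera, given by its name, has taken for a name from the list of things; names that differ only in an ending like _2 or _b are one class to them, and where a whole thing is asked for, a point or a joint stands for the part that bears it (a point fixed in the world has none). Each returns a list of dicts, best first, with "score" (0 to 1); they miss things now and then, are a little off and sometimes report something else, mostly with a low value. They report only what shows in the picture. A call takes as long as a camera call.
- ctrl.cut_out(camera, label): "pixels" (420x560 bool, what is visible of it) and "rect" ([left, top, width, height] in pixels, round what is visible of it).
The state is a dict: "time": time; "joint_positions": joint angles; "qd": joint speeds; "joint_torque": joint torques, N m; "position": TCP position; "tool_rot": TCP orientation; "ft_force": force on the tool from outside, world axes, zero at the start; "torque": the same for the moment, N m; "grip_width": opening from 0.0 (shut) to 1.0 (fully open).
Only numpy, scipy, OpenCV 4.12 (cv2) and the standard library are available. Lean on these libraries where they do the work, as an engineer would, in place of code of your own. Each camera call takes 0.05 s, during which the arm holds its last target.

## Working session

There is one attempt and no reset: what is moved stays moved. The work goes in short steps, Python scripts to look and compute and a tool call to move; the robot and the scene stay as the last step left them, time stands still between calls to the robot, and variables do not carry over. Pictures are saved under pics/ and viewed, and the job is handed in when it is done.

Besides the shell and the picture viewer there is one more tool, called after "Emit:" by a JSON object that holds its "method" and its "body". step_arm: Moves the arm, as the interface text tells. Its arguments: {"type":"object","properties":{"plan":{"type":"array"},"squeeze":{"type":"number"}},"required":["plan"]}

```bash
mkdir -p pics
python3 - <<'E'
from bench import ctrl
import cv2
for n in ("scene","top"):
    im=ctrl.get_image(n); cv2.imwrite(f"pics/{n}0.png",im[:,:,::-1])
    print(n,ctrl.calibration(n))
s=ctrl.get_state()
print({k:s[k] for k in("time","position","tool_rot","ft_force","grip_width")})
E
```

```text
scene {'fov_y': 47.295836470698646, 'cx': 281.4216422467357, 'cy': 215.66031669642413, 'k1': -0.0667136685641917, 'rvec': array([ 1.93224979,  1.82177204, -0.54349276]), 'tvec': array([-0.04301517, -0.39510091,  1.56928557])}
top {'fov_y': 45.80318700305068, 'cx': 277.72946714009146, 'cy': 218.45908597812007, 'k1': -0.08004083023990693, 'rvec': array([ 2.21022396, -2.17396518,  0.08123248]), 'tvec': array([-0.02974005,  0.54467092,  1.29967465])}
{'time': 0.1, 'position': array([ 0.22802384, -0.60817571,  0.23556752]), 'tool_rot': array([-3.08949404e+00, -5.60296407e-01,  6.53477697e-04]), 'ft_force': array([-0.10000949,  0.0218843 , -0.99279589]), 'grip_width': 1.0005922103773708}
```

View pics/scene0.png

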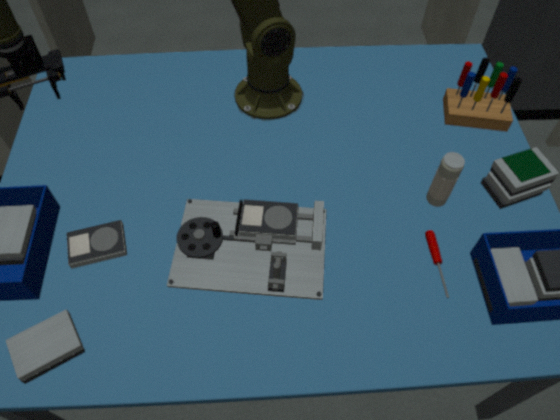

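View pics/top0.png

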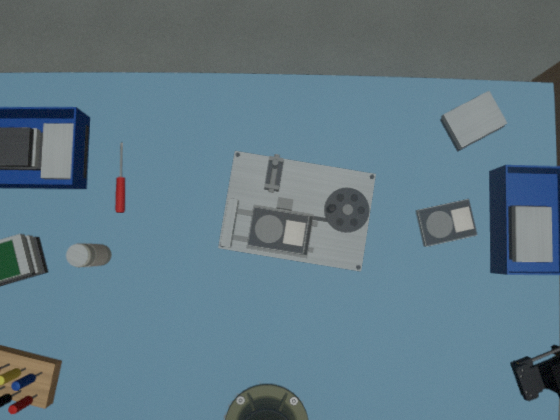

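The top view shows the dock centred near (298,212), the wheel at (347,210) and the bolt at (275,170). I'll enlarge the crops and fit the dock pose.

```bash
cat > h.py <<'E'
from bench import ctrl
import numpy as np, cv2
def cal(n):
    c=ctrl.calibration(n); f=210/np.tan(np.radians(c['fov_y']/2)); R=cv2.Rodrigues(np.array(c['rvec']))[0]
    return c,f,R,np.array(c['tvec'])
def proj(n,P):
    c,f,R,t=cal(n); q=np.atleast_2d(P)@R.T+t; s=q[:,:2]/q[:,2:]; r2=(s**2).sum(1,keepdims=True)
    return s*(1+c['k1']*r2)*f+[c['cx'],c['cy']]
def back(n,uv,z):
    c,f,R,t=cal(n); d=(np.atleast_2d(uv)-[c['cx'],c['cy']])/f; s=d.copy()
    for _ in range(20): s=d/(1+c['k1']*(s**2).sum(1,keepdims=True))
    r=np.c_[s,np.ones(len(s))]@R; o=-R.T@t
    return o+r*((z-o[2])/r[:,2])[:,None]
def crop(im,x,y,w,h,k,name):
    cv2.imwrite(name,cv2.convertScaleAbs(cv2.resize(im[y:y+h,x:x+w,::-1],None,fx=k,fy=k,interpolation=cv2.INTER_CUBIC),alpha=1.4))
E
python3 - <<'E'
from h import *
t=cv2.imread("pics/top0.png")[:,:,::-1]; s=cv2.imread("pics/scene0.png")[:,:,::-1]
crop(t,212,142,172,136,4.6,"pics/tc.png"); crop(s,160,180,176,120,4.5,"pics/sc.png")
for n in("top","scene"):
  for l in("fixture","wheel_axis","crank_grip","bolt_grip","handwheel","bolt","keeper","carriage"):
    try:
      for d in ctrl.cut_out(n,l)[:2]:
        ys,xs=np.nonzero(d['pixels']); print(n,l,round(d['score'],2),np.round(d['rect'],1),xs.mean().round(1),ys.mean().round(1),len(xs))
    except Exception as e: print(n,l,e)
E
```

```text
top fixture 0.59 [219.2 149.6 155.2 119.1] 296.8 210.6 14348
top wheel_axis 0.77 [221.3 152.1 153.9 119.3] 297.1 210.7 14233
top crank_grip 0.64 [323.3 206.2  12.2   7.4] 330.5 208.3 66
top bolt_grip 0.7 [269.4 151.9   8.4  40.8] 273.4 173.7 186
top bolt_grip 0.48 [325.6 185.4  45.   49.9] 346.4 209.5 1534
top handwheel 0.91 [322.2 185.4  46.7  50.8] 346.0 209.7 1618
top handwheel 0.33 [324.3 205.4  11.1   6.8] 330.5 208.0 69
top bolt 0.51 [268.  161.   11.4  35.1] 273.2 173.6 135
top keeper 0.89 [246.2 196.9  83.   60. ] 280.4 229.0 2934
top keeper 0.69 [267.  154.1  11.2  42.5] 273.2 173.6 168
top carriage 0.87 [248.4 200.3  76.8  56.2] 280.4 229.3 2803
scene fixture 0.67 [167.7 195.9 158.8 100.1] 250.6 248.1 13703
scene wheel_axis 0.65 [167.9 199.8 158.3 100.9] 250.6 248.1 13798
scene crank_grip 0.37 [167.8 199.1 159.6 100.8] 250.7 248.1 13754
scene bolt_grip 0.65 [273.9 257.9   4.3  32.5] 276.2 271.5 145
scene bolt_grip 0.41 [425.4 228.6  22.3  70.1] 435.1 253.5 496
scene handwheel 0.72 [179.  215.   44.4  45.7] 199.5 236.9 1534
scene bolt 0.59 [278.1 254.4   6.8  37.6] 276.6 269.9 183
scene keeper 0.84 [227.9 198.8  74.7  50.6] 265.7 223.1 2714
scene carriage 0.79 [227.  195.2  70.6  57.4] 265.4 223.5 2796
```

View pics/tc.png

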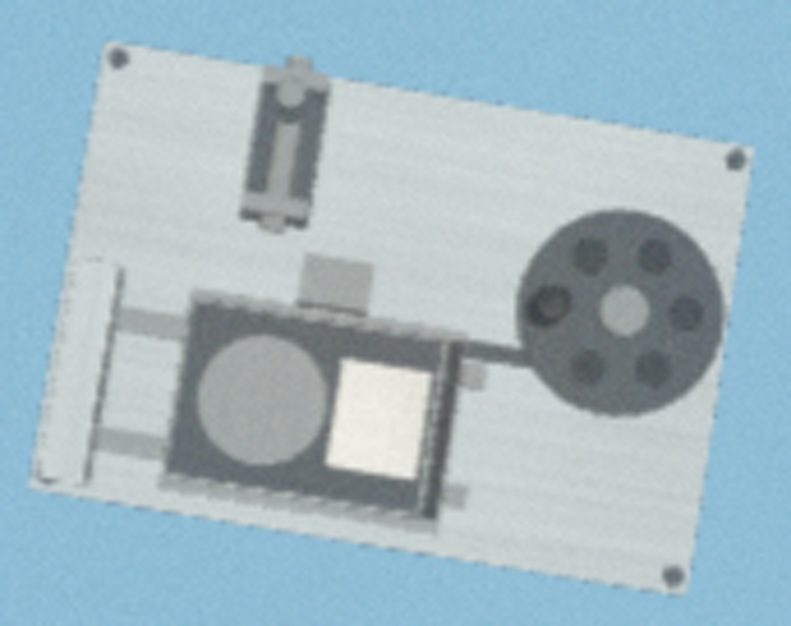

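View pics/sc.png

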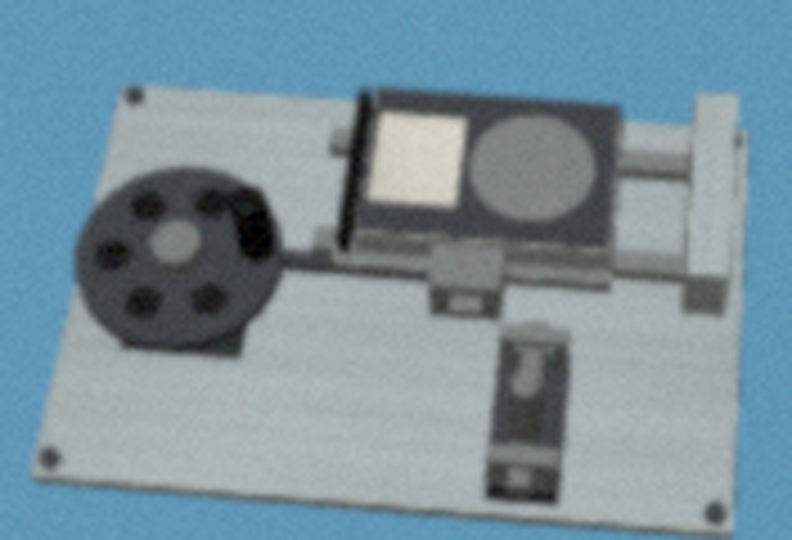

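Run:
```python
from h import *
from scipy.optimize import least_squares
loc=np.array([[195,190],[195,-195],[-70,-195],[-70,190]])/1e3
T=np.array([[108,42],[751,147],[684,592],[30,487]])/4.6+[212,142]-.4
S=np.array([[732,532],[33,477],[122,88],[747,132]])/4.5+[160,180]-.4
hubT=np.array([[624,310]])/4.6+[212,142]-.4; hubS=np.array([[175,243]])/4.5+[160,180]-.4
def W(p,l,z):
    l=np.atleast_2d(l);c,s=np.cos(p[2]),np.sin(p[2]); return np.c_[l@np.array([[c,s],[-s,c]])+p[:2],np.full(len(l),z)]
def res(p,w=(1,1)):
    return np.r_[w[0]*(proj("top",W(p,loc,.012))-T).ravel(),w[1]*(proj("scene",W(p,loc,.012))-S).ravel(),
      w[0]*(proj("top",W(p,[.08,-.125],.08))-hubT).ravel(),w[1]*(proj("scene",W(p,[.08,-.125],.08))-hubS).ravel()]
for w in((1,1),(1,0),(0,1)):
    r=least_squares(res,[.53,0,-.1],args=(w,)); print(w,r.x,np.abs(r.fun).max().round(2), r.fun.round(1) if w==(1,1) else '')
    print(" wheel",W(r.x,[.08,-.125],.098))
r=least_squares(res,[.53,0,-.1]);p=r.x
np.save("p.npy",p)
ax=W(p,[.08,-.125],.098)[0]
# knob: dark top disc centre in top view & top end in scene
for nm,k,o,sc,px in(("top",None,[212,142],4.6,[548,306]),("scene",None,[160,180],4.5,[246,203]),("scene",None,[160,180],4.5,[255,225])):
    uv=np.array([px])/sc+o-.4
    for z in(.12,.095):
        b=back(nm,uv,z)[0]; d=b-ax; print(nm,z,b.round(4),"r",np.hypot(*d[:2]).round(4),"ang",np.degrees(np.arctan2(d[1],d[0])).round(1))
kn=[]
# bolt stem top
for nm,o,sc,px in(("top",[212,142],4.6,[291,93]),("scene",[160,180],4.5,[531,352])):
    b=back(nm,np.array([px])/sc+o-.4,.107)[0]; c,s=np.cos(p[2]),np.sin(p[2]); d=b[:2]-p[:2]
    print(nm,"bolt",b.round(4),"local",(np.array([[c,s],[-s,c]])@d).round(4))
```

```text
(1, 1) [ 0.50842948 -0.0614684  -0.14342245] 1.15 [-0.6 -0.9  0.7 -0.9  0.8 -0.  -0.2 -0.2  0.5 -0.2 -0.6 -0.6 -0.  -1.1
  0.5 -0.9  0.2 -0.7  0.3 -0.5]
 wheel [[ 0.56974168 -0.19661948  0.098     ]]
(1, 0) [ 0.50705178 -0.06091742 -0.14510122] 0.72 
 wheel [[ 0.56813701 -0.19617123  0.098     ]]
(0, 1) [ 0.51010089 -0.06194355 -0.14147268] 0.72 
 wheel [[ 0.57167649 -0.19697483  0.098     ]]
top 0.12 [ 0.566  -0.1495  0.12  ] r 0.0473 ang 94.6
top 0.095 [ 0.5682 -0.1524  0.095 ] r 0.0443 ang 92.0
scene 0.12 [ 0.5733 -0.154   0.12  ] r 0.0428 ang 85.2
scene 0.095 [ 0.5571 -0.157   0.095 ] r 0.0416 ang 107.7
scene 0.12 [ 0.5874 -0.149   0.12  ] r 0.0508 ang 69.7
scene 0.095 [ 0.5716 -0.1519  0.095 ] r 0.0448 ang 87.7
top bolt [ 0.6806 -0.0106  0.107 ] local [0.1631 0.075 ]
scene bolt [ 0.6645 -0.0074  0.107 ] local [0.1468 0.0758]
```

```bash
cat > ov.py <<'E'
from h import *
import sys
def W(p,l,z):
    l=np.atleast_2d(l);c,s=np.cos(p[2]),np.sin(p[2]); return np.c_[l@np.array([[c,s],[-s,c]])+p[:2],np.full(len(l),z)]
def ring(cx,cy,r,z): 
    t=np.linspace(0,2*np.pi,40); return np.c_[cx+r*np.cos(t),cy+r*np.sin(t),np.full(40,z)]
def overlay(im,n,x,y,w,h,k,rings,name):
    o=cv2.convertScaleAbs(cv2.resize(im[y:y+h,x:x+w,::-1],None,fx=k,fy=k,interpolation=cv2.INTER_CUBIC),alpha=1.6)
    for (P,col) in rings:
        q=((proj(n,P)-[x,y]+.5)*k).round().astype(int); cv2.polylines(o,[q.reshape(-1,1,2)],False,col,1)
    cv2.imwrite(name,o)
E
python3 - <<'E'
from ov import *
p=np.load("p.npy")
ax=W(p,[.08,-.125],0)[0]
for n,bx,wx in(("top",(255,150,50,55),(315,180,60,60)),("scene",(255,245,50,55),(170,210,60,60))):
    im=cv2.imread(f"pics/{n}0.png")[:,:,::-1]
    R=[(ring(ax[0],ax[1],.058,.068),(0,255,0))]
    a=np.radians(90); k=ax[:2]+.044*np.array([np.cos(a),np.sin(a)])
    R+=[(ring(*k,.01,.068),(0,255,255)),(ring(*k,.01,.12),(0,0,255))]
    overlay(im,n,*wx,9,R,f"pics/w_{n}.png")
    b=W(p,[.155,.0755],0)[0]
    R=[(ring(b[0],b[1],.008,.0525),(0,255,255)),(ring(b[0],b[1],.008,.107),(0,0,255))]
    overlay(im,n,*bx,9,R,f"pics/b_{n}.png")
ims=[cv2.resize(cv2.imread(f"pics/{a}_{n}.png"),(390,290) if 0 else (400,400 if a=='w' else 440))[:400] for a in"wb" for n in("top","scene")]
cv2.imwrite("pics/ov.png",cv2.resize(np.vstack([np.hstack(ims[:2]),np.hstack(ims[2:])]),(600,600)))
E
```

```text
(no output)
```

View pics/ov.png

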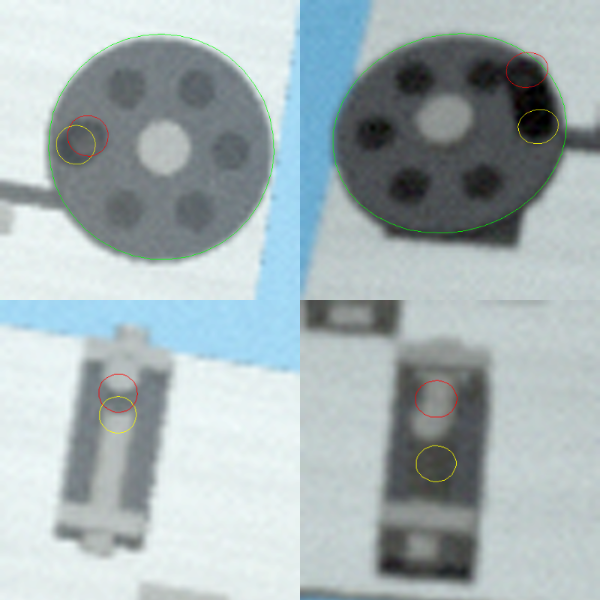

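Run:
```python
from ov import *
p=np.load("p.npy")
out=[]
for n,bx in(("top",(258,148,32,48)),("scene",(262,245,32,48))):
    im=cv2.imread(f"pics/{n}0.png")[:,:,::-1].copy()
    im=np.clip((im.astype(float)-40)*1.1,0,255).astype(np.uint8) if n=="top" else np.clip((im.astype(float)-20)*1.5,0,255).astype(np.uint8)
    overlay(im,n,*bx,12,[],f"pics/b2_{n}.png")
    R=[]
    for x,c in((.14,(0,255,0)),(.17,(0,0,255))):
        b=W(p,[x,.0755],0)[0]
        R+=[(ring(b[0],b[1],.008,.0525),c),(ring(b[0],b[1],.008,.107),c)]
    overlay(im,n,*bx,12,R,f"pics/b3_{n}.png")
    out+=[cv2.imread(f"pics/b2_{n}.png"),cv2.imread(f"pics/b3_{n}.png")]
    q=proj(n,W(p,[.14,.0755],.107)),proj(n,W(p,[.17,.0755],.107));print(n,q)
cv2.imwrite("pics/ov2.png",cv2.resize(np.hstack(out),(800,300*1)) if 0 else cv2.resize(np.hstack(out),(800,int(800*out[0].shape[0]/(4*out[0].shape[1])))))
```

```text
top (array([[273.17467663, 170.84014804]]), array([[275.09658895, 159.08381247]]))
scene (array([[277.70769791, 255.26170798]]), array([[276.57931961, 266.68542812]]))
```

View pics/ov2.png

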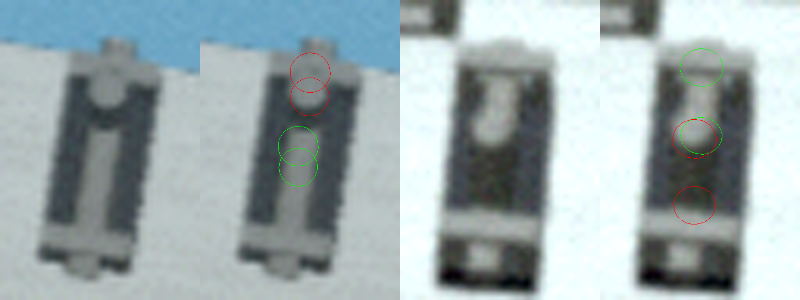

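The stem top shows at about x +0.165, y +0.0755 in the fixture frame. The two views now agree within a few mm. The knob sits at a world bearing of about 90° from the axis.

I'll align tool x with fixture +y and tool y with fixture +x, and hover over the knob.

```bash
cat >> ov.py <<'E'
from scipy.spatial.transform import Rotation as Ro
def rel(pos,yaw_y):  # target TCP pos, azimuth of tool y -> rz, shift in tool axes
    s=ctrl.get_state(); R=Ro.from_rotvec(s['tool_rot'])
    x=yaw_y+np.pi/2
    Rt=np.array([[np.cos(x),np.cos(yaw_y),0],[np.sin(x),np.sin(yaw_y),0],[0,0,-1]])
    return (R.inv()*Ro.from_matrix(Rt)).as_rotvec(), R.inv().apply(np.array(pos)-s['position'])
E
python3 - <<'E'
from ov import *
p=np.load("p.npy"); ax=W(p,[.08,-.125],0)[0]
k=ax+[0,.044,0]; print(p,k)
print(rel([k[0],k[1],.19],p[2]))
d=W([0,0,p[2]],[1,0],0)[0];a=np.degrees(np.pi/2-p[2]);print("local knob angle",a)
E
```

```text
[ 0.50842948 -0.0614684  -0.14342245] [ 0.56974168 -0.15261948  0.        ]
(array([ 2.97014536e-05,  6.95592520e-05, -1.06857860e+00]), array([ 0.4799089 , -0.3070365 ,  0.04654841]))
local knob angle 98.21750086478939
```

Emit:
{"method": "step_arm", "body": {"plan": [[[0, 0, -0.18], [0.048, -0.031, 0.005], 0], [[0, 0, -0.36], [0.096, -0.062, 0.01], 0], [[0, 0, -0.54], [0.144, -0.093, 0.015], 0], [[0, 0, -0.72], [0.192, -0.124, 0.02], 0], [[0, 0, -0.9], [0.24, -0.155, 0.025], 0], [[0, 0, -1.069], [0.29, -0.186, 0.03], 0], [[0, 0, -1.069], [0.34, -0.217, 0.035], 0], [[0, 0, -1.069], [0.39, -0.248, 0.04], 0], [[0, 0, -1.069], [0.44, -0.28, 0.045], 0], [[0, 0, -1.069], [0.48, -0.307, 0.0465], 0]], "squeeze": 12}}

```text
time: 2.15
position: [0.571, -0.1502, 0.19]
tool_rot: [-2.373, -2.059, -0.001]
ft_force: [0.8, -0.6, -0.2]
grip_width: 1.001
```

Run:
```python
from ov import *
p=np.load("p.npy"); ax=W(p,[.08,-.125],0)[0]
k=ax+[0,.044,0]
t=ctrl.get_image("top"); s=ctrl.get_image("scene")
st=ctrl.get_state(); print(st['position'],st['tool_rot'],st['ft_force'],st['time'])
print(rel([k[0],k[1],.1],p[2]))
P=st['position']
overlay(t,"top",300,165,90,80,7,[(ring(P[0],P[1],.005,P[2]),(0,0,255)),(ring(k[0],k[1],.01,.12),(0,255,0))],"pics/t1.png")
overlay(s,"scene",160,190,90,80,7,[(ring(P[0],P[1],.005,P[2]),(0,0,255)),(ring(k[0],k[1],.01,.12),(0,255,0))],"pics/s1.png")
```

```text
[ 0.57272411 -0.1449631   0.19016174] [-2.36273802 -2.0678158  -0.00685491] [-0.47835389  0.25719039 -0.36342872] 2.25
(array([ 0.00151479, -0.00446435,  0.01048745]), array([-0.00838583, -0.00207996,  0.09012218]))
```

Run:
```python
from ov import *
for i in range(4):
    ctrl.get_image("top"); st=ctrl.get_state(); print(st['position'].round(4),st['tool_rot'].round(4),np.abs(st['qd']).max().round(3),st['time'])
cv2.imwrite("pics/ts.png",np.hstack([cv2.resize(cv2.imread(f"pics/{a}1.png"),(400,356)) for a in "ts"]))
```

```text
[ 0.5712 -0.1488  0.19  ] [-2.3672e+00 -2.0641e+00 -2.2000e-03] 0.061 2.3
[ 0.5702 -0.1517  0.19  ] [-2.3717e+00 -2.0600e+00  4.0000e-04] 0.039 2.35
[ 0.5695 -0.1534  0.1899] [ 2.3745e+00  2.0566e+00 -1.6000e-03] 0.024 2.4
[ 0.5692 -0.1543  0.1899] [ 2.3762e+00  2.0545e+00 -1.9000e-03] 0.012 2.45
```

View pics/ts.png

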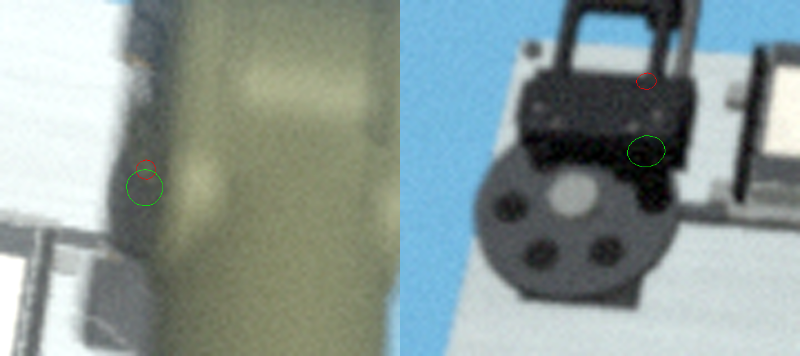

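Run:
```python
from ov import *
p=np.load("p.npy"); ax=W(p,[.08,-.125],0)[0]
k=ax+[0,.044,0]
s=ctrl.get_image("scene"); t=ctrl.get_image("top"); st=ctrl.get_state(); print(st['position'].round(4),st['tool_rot'],st['time'],st['joint_positions'].round(3))
print(rel([k[0],k[1],.1],p[2]))
P=st['position'];R=Ro.from_rotvec(st['tool_rot']).as_matrix()
L=lambda a,b:np.array([P+R@np.array(a),P+R@np.array(b)])
rr=[(ring(P[0],P[1],.005,P[2]),(0,0,255)),(ring(k[0],k[1],.01,.12),(0,255,0)),(L([0,-.0435,.014],[0,.0435,.014]),(0,255,255)),(L([0,0,.014],[0,0,-.3]),(255,0,255))]
overlay(s,"scene",130,110,140,140,4.2,rr,"pics/s2.png")
```

```text
[ 0.5692 -0.1546  0.1901] [ 2.37703615e+00  2.05315447e+00 -1.34379995e-03] 2.55 [ 0.678  0.263 -0.537  1.653  0.141  1.264 -0.033]
(array([-9.58676450e-05,  1.04887374e-03, -2.53357638e-03]), array([0.00217995, 0.00028933, 0.09009503]))
```

View pics/s2.png

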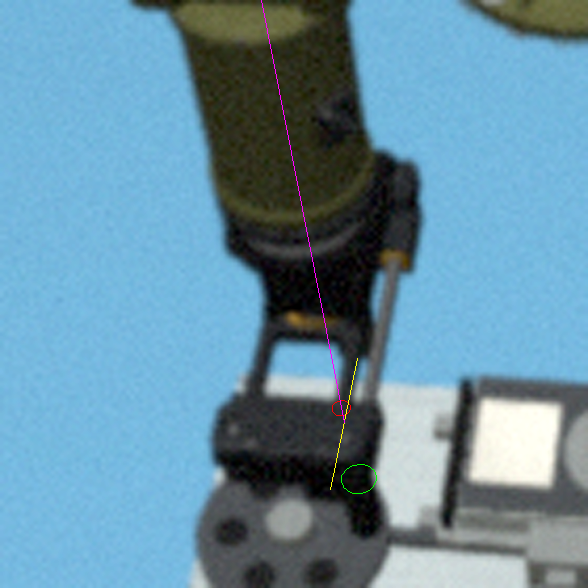

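Run:
```python
from ov import *
s=ctrl.get_image("scene")
s=np.clip(((s/255.)**.45)*255,0,255).astype(np.uint8)
overlay(s,"scene",170,170,70,65,9,[],"pics/s3.png")
s=cv2.imread("pics/scene0.png")[:,:,::-1]; s=np.clip(((s/255.)**.45)*255,0,255).astype(np.uint8)
P=np.array([.228,-.6082,.2356]);R=Ro.from_rotvec([-3.0895,-.5603,0]).as_matrix()
L=lambda a,b:np.array([P+R@np.array(a),P+R@np.array(b)])
overlay(s,"scene",0,20,80,90,6,[(L([0,-.0435,.014],[0,.0435,.014]),(0,255,255)),(L([0,0,.014],[0,0,-.2]),(255,0,255))],"pics/s4.png")
a=cv2.imread("pics/s3.png");b=cv2.imread("pics/s4.png");h=380
cv2.imwrite("pics/s5.png",np.hstack([cv2.resize(i,(int(i.shape[1]*h/i.shape[0]),h)) for i in(a,b)]))
```

```text
(no output)
```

View pics/s5.png

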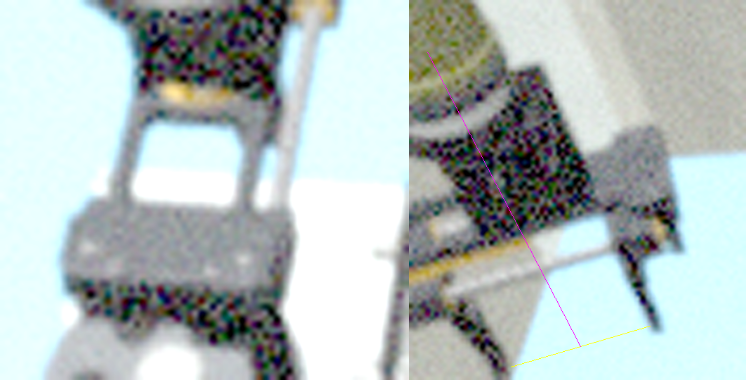

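Emit:
{"method": "step_arm", "body": {"plan": [[[0, 0, 0], [0.002, 0, 0.02], 0], [[0, 0, 0], [0.002, 0, 0.045], 0], [[0, 0, 0], [0.002, 0, 0.07], 0], [[0, 0, 0], [0.002, 0, 0.09], 0], [[0, 0, 0], [0.002, 0, 0.09], 0], [[0, 0, 0], [0.002, 0, 0.09], 220], [[0, 0, 0], [0.002, 0, 0.09], 220], [[0, 0, 0], [0.002, 0, 0.09], 220], [[0, 0, 0], [0.002, 0, 0.09], 220], [[0, 0, 0], [0.002, 0, 0.09], 220]], "squeeze": 12}}

```text
time: 3.85
position: [0.5702, -0.1507, 0.1002]
tool_rot: [2.374, 2.057, -0.0]
ft_force: [0.3, -0.5, -0.7]
grip_width: 0.523
```

Run:
```python
from ov import *
s=ctrl.get_image("scene");st=ctrl.get_state(); print(st['position'].round(4),st['tool_rot'].round(4),st['ft_force'].round(2),st['grip_width'],st['time'])
s=np.clip(((s/255.)**.6)*255,0,255).astype(np.uint8)
overlay(s,"scene",165,170,80,80,7,[],"pics/s6.png")
```

```text
[ 0.5702 -0.1507  0.1001] [ 2.3743  2.0569 -0.    ] [-0.35 -0.56  1.02] 0.47252080466182755 3.9
```

View pics/s6.png

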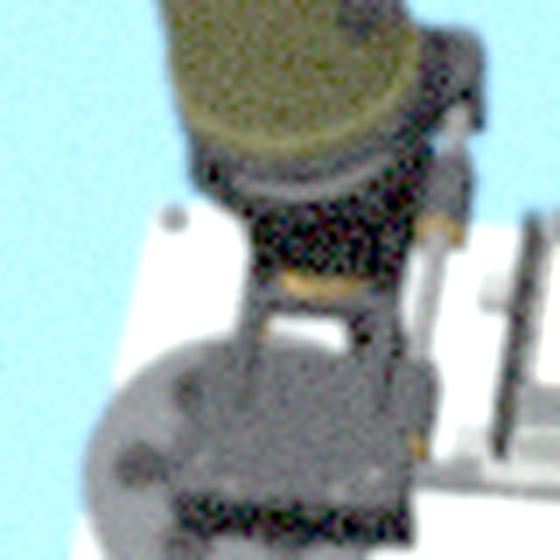

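Emit:
{"method": "step_arm", "body": {"plan": [[[0, 0, 0], [0, 0, 0], 220], [[0, 0, 0], [0, 0, 0], 220], [[0, 0, 0], [0, 0, 0], 220], [[0, 0, 0], [0, 0, 0], 220], [[0, 0, 0], [0, 0, 0], 220], [[0, 0, 0], [0, 0, 0], 220], [[0, 0, 0], [0, 0, 0], 220], [[0, 0, 0], [0, 0, 0], 220], [[0, 0, 0], [0, 0, 0], 220], [[0, 0, 0], [0, 0, 0], 220]]}}

```text
time: 5.15
position: [0.5702, -0.1507, 0.1]
tool_rot: [2.374, 2.057, 0.0]
ft_force: [1.7, -1.1, -1.0]
grip_width: 0.226
```

Run:
```python
from ov import *
p=np.load("p.npy"); 
s=ctrl.get_image("scene");st=ctrl.get_state(); print(st['position'].round(4),st['tool_rot'].round(4),st['ft_force'].round(2),st['grip_width'],st['time'])
ax=W(p,[.08,-.125],0)[0]
d=st['position']-ax; print(d, np.hypot(*d[:2]), np.degrees(np.arctan2(d[1],d[0])-p[2]))
a0=np.radians(98)
for k in range(0,11): 
    a=a0-np.radians(12*k); print(k,(.044*np.array([np.sin(a)-np.sin(a0),np.cos(a)-np.cos(a0)])).round(4))
```

```text
[ 0.5702 -0.1507  0.1   ] [2.3743 2.057  0.    ] [ 1.5   0.28 -1.47] 0.22452925448565733 5.2
[0.0004532  0.04595141 0.10003425] 0.045953641446013875 97.6524337813281
0 [0. 0.]
1 [0.0003 0.0092]
2 [-0.0013  0.0183]
3 [-0.0047  0.0268]
4 [-0.0099  0.0344]
5 [-0.0165  0.0408]
6 [-0.0243  0.0457]
7 [-0.0329  0.0488]
8 [-0.042   0.0501]
9 [-0.0512  0.0495]
10 [-0.0601  0.0469]
```

Emit:
{"method": "step_arm", "body": {"plan": [[[0, 0, 0], [0, 0.009, 0], 220], [[0, 0, 0], [-0.002, 0.018, 0], 220], [[0, 0, 0], [-0.0055, 0.0268, 0], 220], [[0, 0, 0], [-0.0109, 0.0344, 0], 220], [[0, 0, 0], [-0.0175, 0.0408, 0], 220], [[0, 0, 0], [-0.0253, 0.0457, 0], 220], [[0, 0, 0], [-0.034, 0.0488, 0], 220], [[0, 0, 0], [-0.0387, 0.0495, 0], 220], [[0, 0, 0], [-0.0387, 0.0495, 0], 220], [[0, 0, 0], [-0.0387, 0.0495, 0], 220]]}}

```text
time: 6.45
position: [0.6139, -0.1977, 0.1001]
tool_rot: [2.373, 2.054, -0.001]
ft_force: [2.7, -1.8, -1.8]
grip_width: 0.223
```

```bash
cat > chk.py <<'E'
from ov import *
p=np.load("p.npy"); 
def chk(name):
    s=ctrl.get_image("scene");st=ctrl.get_state()
    R=Ro.from_rotvec(st['tool_rot']).as_matrix(); ax=W(p,[.08,-.125],0)[0]
    d=(st['position']-ax); c,sn=np.cos(p[2]),np.sin(p[2]); l=np.array([[c,sn],[-sn,c]])@d[:2]
    print("t",st['time'],"pos",st['position'].round(4),"F tool",(R.T@st['ft_force']).round(1),"w",round(st['grip_width'],3),"local off axis",l.round(4),"r",np.hypot(*l).round(4),"ang",np.degrees(np.arctan2(l[1],l[0])).round(1))
    s=np.clip(((s/255.)**.6)*255,0,255).astype(np.uint8)
    overlay(s,"scene",160,160,180,140,4.4,[],name)
E
python3 -c "
from chk import *
chk('pics/c1.png')"
```

```text
t 6.5 pos [ 0.6139 -0.1977  0.1001] F tool [-2.5  3.2  2.9] w 0.224 local off axis [0.0438 0.0052] r 0.0442 ang 6.8
```

View pics/c1.png

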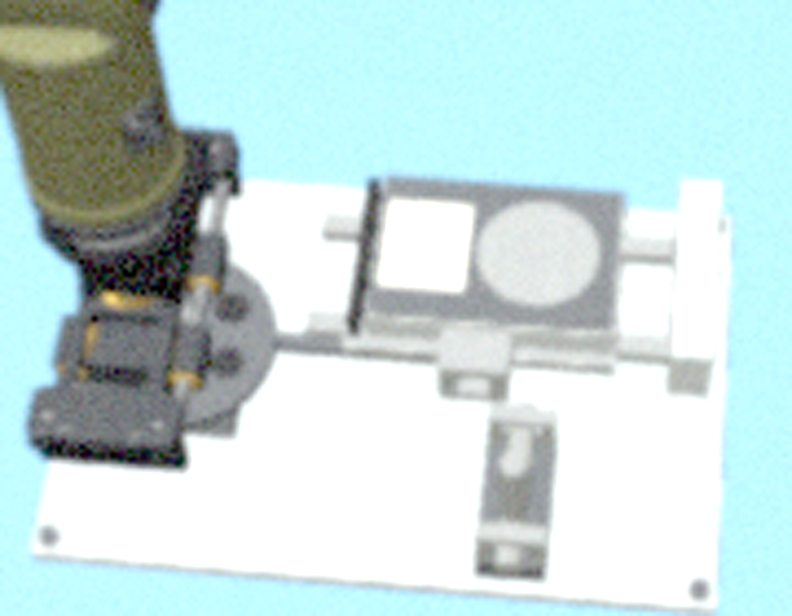

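```bash
python3 -c "
import numpy as np
for a0 in (7.2,-112.8,-232.8):
  a=np.radians(a0-12*np.arange(1,11));b=np.radians(a0)
  print([[round(x,4),round(y,4)] for x,y in zip(.044*(np.sin(a)-np.sin(b)),.044*(np.cos(a)-np.cos(b)))])"
```

```text
[[np.float64(-0.0092), np.float64(0.0002)], [np.float64(-0.0182), np.float64(-0.0015)], [np.float64(-0.0267), np.float64(-0.0051)], [np.float64(-0.0343), np.float64(-0.0103)], [np.float64(-0.0406), np.float64(-0.0171)], [np.float64(-0.0453), np.float64(-0.0249)], [np.float64(-0.0484), np.float64(-0.0336)], [np.float64(-0.0495), np.float64(-0.0427)], [np.float64(-0.0487), np.float64(-0.0519)], [np.float64(-0.0461), np.float64(-0.0607)]]
[[np.float64(0.0044), np.float64(-0.0081)], [np.float64(0.0104), np.float64(-0.015)], [np.float64(0.0178), np.float64(-0.0206)], [np.float64(0.0261), np.float64(-0.0245)], [np.float64(0.035), np.float64(-0.0266)], [np.float64(0.0442), np.float64(-0.0268)], [np.float64(0.0533), np.float64(-0.0251)], [np.float64(0.0618), np.float64(-0.0215)], [np.float64(0.0693), np.float64(-0.0163)], [np.float64(0.0756), np.float64(-0.0096)]]
[[np.float64(0.0048), np.float64(0.0079)], [np.float64(0.0078), np.float64(0.0166)], [np.float64(0.0089), np.float64(0.0257)], [np.float64(0.0082), np.float64(0.0348)], [np.float64(0.0055), np.float64(0.0437)], [np.float64(0.0011), np.float64(0.0517)], [np.float64(-0.0049), np.float64(0.0587)], [np.float64(-0.0123), np.float64(0.0642)], [np.float64(-0.0206), np.float64(0.0682)], [np.float64(-0.0295), np.float64(0.0703)]]
```

Emit:
{"method": "step_arm", "body": {"plan": [[[0, 0, 0], [-0.0092, 0.0002, 0], 220], [[0, 0, 0], [-0.0182, -0.0015, 0], 220], [[0, 0, 0], [-0.0267, -0.0051, 0], 220], [[0, 0, 0], [-0.0343, -0.0103, 0], 220], [[0, 0, 0], [-0.0406, -0.0171, 0], 220], [[0, 0, 0], [-0.0453, -0.0249, 0], 220], [[0, 0, 0], [-0.0484, -0.0336, 0], 220], [[0, 0, 0], [-0.0495, -0.0427, 0], 220], [[0, 0, 0], [-0.0487, -0.0519, 0], 220], [[0, 0, 0], [-0.0461, -0.0607, 0], 220]]}}

```text
time: 7.75
position: [0.5472, -0.2325, 0.1001]
tool_rot: [2.373, 2.057, 0.002]
ft_force: [5.5, 3.2, -4.7]
grip_width: 0.225
```

```bash
python3 -c "
from chk import *
chk('pics/c2.png')"
```

```text
t 7.8 pos [ 0.5462 -0.2318  0.1001] F tool [4.6 1.6 1.7] w 0.224 local off axis [-0.0183 -0.0382] r 0.0423 ang -115.6
```

Emit:
{"method": "step_arm", "body": {"plan": [[[0, 0, 0], [0.0044, -0.0081, 0], 220], [[0, 0, 0], [0.0104, -0.015, 0], 220], [[0, 0, 0], [0.0178, -0.0206, 0], 220], [[0, 0, 0], [0.0261, -0.0245, 0], 220], [[0, 0, 0], [0.035, -0.0266, 0], 220], [[0, 0, 0], [0.0442, -0.0268, 0], 220], [[0, 0, 0], [0.0533, -0.0251, 0], 220], [[0, 0, 0], [0.0618, -0.0215, 0], 220], [[0, 0, 0], [0.0693, -0.0163, 0], 220], [[0, 0, 0], [0.0756, -0.0096, 0], 220]]}}

```text
time: 9.05
position: [0.548, -0.1565, 0.1]
tool_rot: [-2.374, -2.057, 0.002]
ft_force: [-1.8, -3.1, 0.0]
grip_width: 0.226
```

```bash
python3 -c "
from chk import *
chk('pics/c3.png')"
```

```text
t 9.1 pos [ 0.5496 -0.1557  0.1   ] F tool [-2.3  1.1  2. ] w 0.224 local off axis [-0.0258  0.0376] r 0.0457 ang 124.5
```

View pics/c3.png

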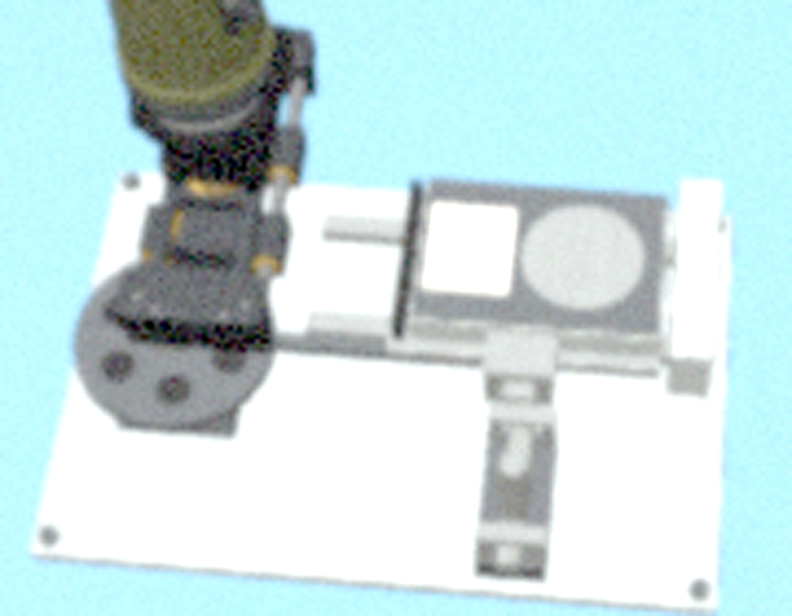

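Emit:
{"method": "step_arm", "body": {"plan": [[[0, 0, 0], [0.0048, 0.0079, 0], 220], [[0, 0, 0], [0.0078, 0.0166, 0], 220], [[0, 0, 0], [0.0089, 0.0257, 0], 220], [[0, 0, 0], [0.0082, 0.0348, 0], 220], [[0, 0, 0], [0.0055, 0.0437, 0], 220], [[0, 0, 0], [0.0011, 0.0517, 0], 220], [[0, 0, 0], [-0.0049, 0.0587, 0], 220], [[0, 0, 0], [-0.0123, 0.0642, 0], 220], [[0, 0, 0], [-0.0206, 0.0682, 0], 220], [[0, 0, 0], [-0.0295, 0.0703, 0], 220]]}}

```text
time: 10.35
position: [0.6149, -0.1956, 0.1001]
tool_rot: [2.373, 2.058, 0.003]
ft_force: [-0.2, 0.7, 0.6]
grip_width: 0.294
```

```bash
python3 -c "
from chk import *
chk('pics/c4.png')"
```

```text
t 10.4 pos [ 0.6145 -0.1977  0.1001] F tool [-0.4  0.1  0.5] w 0.23 local off axis [0.0445 0.0053] r 0.0448 ang 6.8
```

View pics/c4.png

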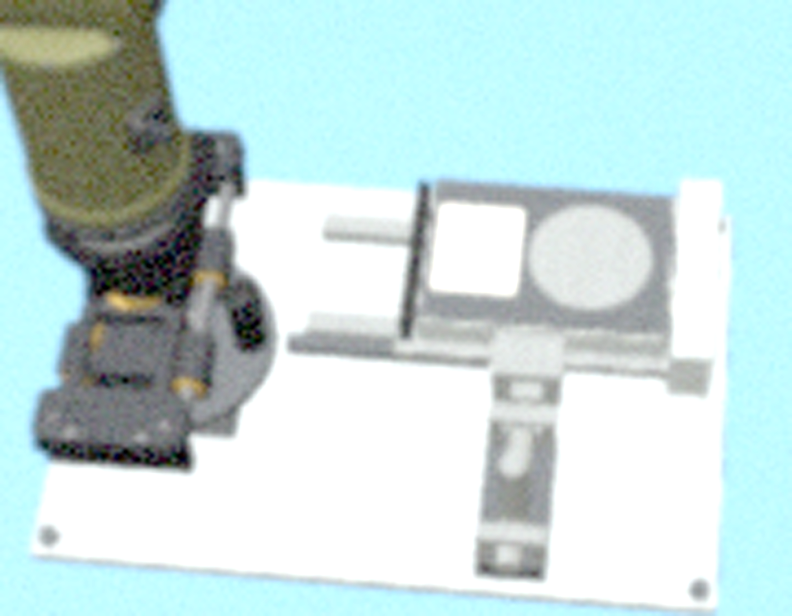

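The knob slipped from the jaws near the end, and it now shows at crop (245,325). I'll rise clear and measure the carriage and the knob.

Emit:
{"method": "step_arm", "body": {"plan": [[[0, 0, 0], [0, 0, -0.02], 120], [[0, 0, 0], [0, 0, -0.05], 120], [[0, 0, 0], [0, 0, -0.08], 120], [[0, 0, 0], [0, 0.03, -0.09], 120], [[0, 0, 0], [0, 0.06, -0.09], 120], [[0, 0, 0], [-0.04, 0.09, -0.09], 120], [[0, 0, 0], [-0.08, 0.12, -0.09], 120], [[0, 0, 0], [-0.08, 0.12, -0.09], 120], [[0, 0, 0], [-0.08, 0.12, -0.09], 120], [[0, 0, 0], [-0.08, 0.12, -0.09], 120]]}}

```text
time: 11.65
position: [0.7214, -0.29, 0.1914]
tool_rot: [2.372, 2.06, 0.002]
ft_force: [0.2, 0.6, -0.3]
grip_width: 0.528
```

Run:
```python
from chk import *
s=ctrl.get_image("scene");t=ctrl.get_image("top");cv2.imwrite("pics/scene5.png",s[:,:,::-1]);cv2.imwrite("pics/top5.png",t[:,:,::-1])
chk("pics/x.png")
out=[]
ax=[.08,-.125]
for n,b,im in(("scene",(165,200,66,66),s),("scene",(255,225,66,66),s),("top",(240,140,66,66),t),("top",(315,170,66,66),t)):
    R=[]
    for a,c in((90,(0,0,255)),(60,(0,255,0)),(30,(255,0,0))):
        q=np.array(ax)+.044*np.array([np.cos(np.radians(a)),np.sin(np.radians(a))]); w=W(p,q,0)[0]
        R+=[(ring(w[0],w[1],.01,.12),c)]
    # keeper mouth at stop: block x?, y .0755 +-.02, z .062
    for x,z in((.12,.045),(.105,.0)): 
        pass
    R.append((np.vstack([W(p,[x,.0755],.062) for x in(.05,.11)]),(0,0,255)))
    overlay(im,n,*b,6,R,"pics/o.png"); out.append(cv2.imread("pics/o.png"))
cv2.imwrite("pics/k.png",cv2.resize(np.vstack([np.hstack(out[:2]),np.hstack(out[2:])]),(600,600)))
```

```text
t 11.8 pos [ 0.7211 -0.291   0.1911] F tool [ 0.5 -0.9  0.5] w 0.529 local off axis [ 0.1633 -0.0718] r 0.1784 ang -23.7
```

View pics/k.png

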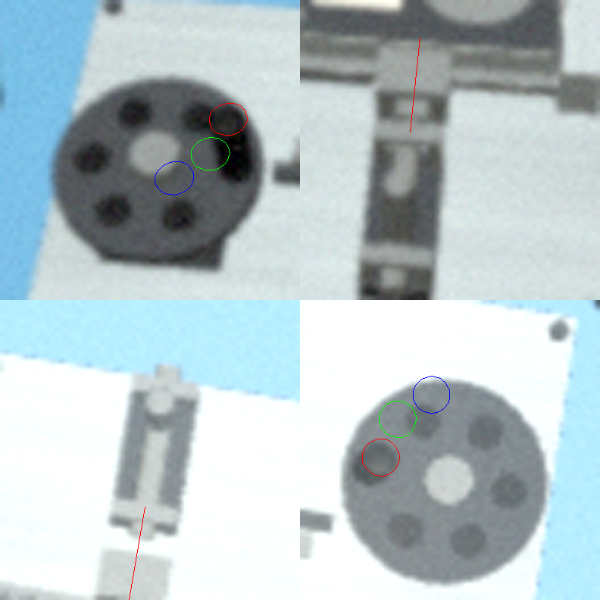

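The knob is at about 89° in the fixture frame. The keeper lines up with the bolt axis within about 1 mm, and keeper travel is about 42 mm from its first position, so it is probably at the stop. I'll regrip and push further clockwise to confirm.

Run:
```python
from chk import *
a=np.radians(89.5); q=np.array([.08,-.125])+.044*np.array([np.cos(a),np.sin(a)]); w=W(p,q,.1)[0]; print(w,rel(w,p[2]))
```

```text
[ 0.57641044 -0.15312778  0.1       ] (array([0.00082396, 0.00013401, 0.00202466]), array([ 0.11614323, -0.1627268 ,  0.09091824]))
```

Emit:
{"method": "step_arm", "body": {"plan": [[[0, 0, 0], [0.03, -0.042, 0], 100], [[0, 0, 0], [0.06, -0.084, 0], 100], [[0, 0, 0], [0.09, -0.126, 0], 100], [[0, 0, 0], [0.116, -0.163, 0], 100], [[0, 0, 0], [0.116, -0.163, 0.0], 100], [[0, 0, 0], [0.116, -0.163, 0.02], 100], [[0, 0, 0], [0.116, -0.163, 0.055], 100], [[0, 0, 0], [0.116, -0.163, 0.091], 100], [[0, 0, 0], [0.116, -0.163, 0.091], 220], [[0, 0, 0], [0.116, -0.163, 0.091], 220]], "squeeze": 20}}

```text
time: 13.05
position: [0.5771, -0.1547, 0.0994]
tool_rot: [2.375, 2.056, 0.001]
ft_force: [0.6, 0.3, 0.2]
grip_width: 0.462
```

Emit:
{"method": "step_arm", "body": {"plan": [[[0, 0, 0], [0, 0, 0], 220], [[0, 0, 0], [0, 0, 0], 220], [[0, 0, 0], [0, 0, 0], 220], [[0, 0, 0], [0, 0, 0], 220], [[0, 0, 0], [0, 0, 0], 220], [[0, 0, 0], [0, 0, 0], 220], [[0, 0, 0], [0, 0.001, 0], 220], [[0, 0, 0], [0, 0.002, 0], 220], [[0, 0, 0], [0, 0.002, 0], 220], [[0, 0, 0], [0, 0.002, 0], 220]]}}

```text
time: 14.3
position: [0.5763, -0.1544, 0.1002]
tool_rot: [-2.373, -2.055, 0.005]
ft_force: [-9.3, 2.1, 10.3]
grip_width: 0.225
```

```bash
python3 -c "
from chk import *
chk('pics/c6.png')"
```

```text
t 14.35 pos [ 0.5763 -0.1544  0.1002] F tool [-1.3 -8.8 -9.2] w 0.223 local off axis [0.0004 0.0427] r 0.0427 ang 89.4
```

View pics/c6.png

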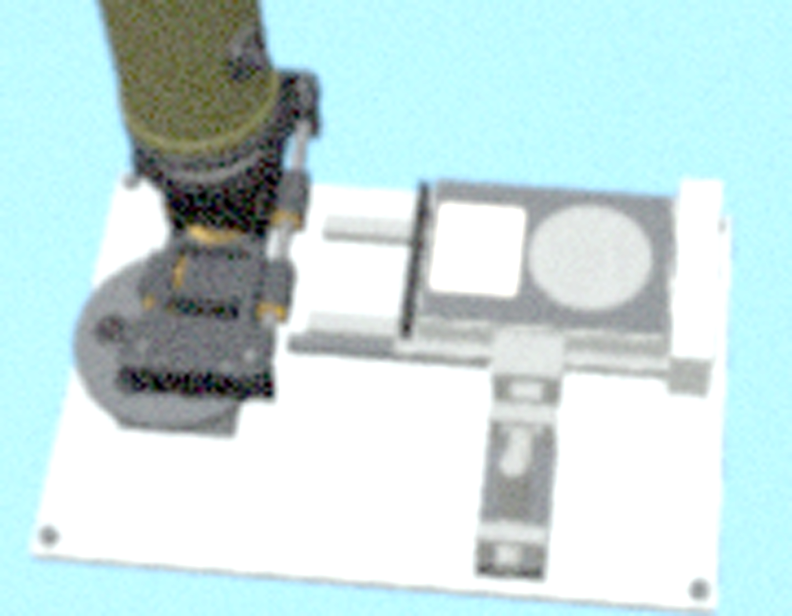

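Emit:
{"method": "step_arm", "body": {"plan": [[[0, 0, 0], [0, 0.0005, 0], 220], [[0, 0, 0], [0, 0.001, 0], 220], [[0, 0, 0], [0, 0.0015, 0], 220], [[0, 0, 0], [0, 0.002, 0], 220], [[0, 0, 0], [0, 0.0025, 0], 220], [[0, 0, 0], [0, 0.003, 0], 220], [[0, 0, 0], [0, 0.003, 0], 220], [[0, 0, 0], [0, 0.003, 0], 220], [[0, 0, 0], [0, 0.003, 0], 220], [[0, 0, 0], [0, 0.003, 0], 220]]}}

```text
time: 15.6
position: [0.5766, -0.1545, 0.1001]
tool_rot: [-2.37, -2.052, 0.012]
ft_force: [-15.1, 2.9, 17.0]
grip_width: 0.221
```

```bash
python3 -c "
from chk import *
chk('pics/c7.png')"
```

```text
t 15.65 pos [ 0.5766 -0.1544  0.1001] F tool [  0.7 -16.2 -15.9] w 0.229 local off axis [0.0007 0.0427] r 0.0427 ang 89.0
```

16 N against only 0.3 mm of give, so the carriage is at its stop. I'll release and re-measure the bolt stem with a clear view.

Emit:
{"method": "step_arm", "body": {"plan": [[[0, 0, 0], [0, -0.003, 0], 220], [[0, 0, 0], [0, -0.0045, 0], 200], [[0, 0, 0], [0, -0.0045, 0], 90], [[0, 0, 0], [0, -0.0045, 0], 90], [[0, 0, 0], [0, -0.0045, 0], 90], [[0, 0, 0], [0, -0.0045, -0.03], 90], [[0, 0, 0], [0, -0.0045, -0.06], 90], [[0, 0, 0], [0, -0.0045, -0.09], 90], [[0, 0, 0], [0, -0.0045, -0.09], 90], [[0, 0, 0], [0, -0.0045, -0.09], 90]]}}

```text
time: 16.9
position: [0.5763, -0.1543, 0.1882]
tool_rot: [-2.374, -2.057, 0.001]
ft_force: [-0.1, -0.0, 0.9]
grip_width: 0.645
```

Run:
```python
from chk import *
chk("pics/c8.png")
s=ctrl.get_image("scene")
ax=[.08,-.125]
R=[]
for x,c in((.165,(0,0,255)),(.125,(0,255,0))):
    w=W(p,[x,.0755],0)[0]; R+=[(ring(w[0],w[1],.008,.107),c)]
overlay(s,"scene",255,225,60,70,8,R,"pics/o1.png")
overlay(s,"scene",255,225,60,70,8,[],"pics/o2.png")
cv2.imwrite("pics/k2.png",np.hstack([cv2.imread("pics/o1.png"),cv2.imread("pics/o2.png")])[:,:800])
for x,y in((.165,.0755),): 
    w=W(p,[x,y],.085)[0]; print(w,rel(w,p[2]))
```

```text
t 16.95 pos [ 0.576  -0.1543  0.1877] F tool [ 0.2 -0.9  0.4] w 0.646 local off axis [0.0001 0.0428] r 0.0428 ang 89.9
[ 0.68252667 -0.01032725  0.085     ] (array([-0.00232389, -0.00032255,  0.00048707]), array([0.15755009, 0.0852869 , 0.10239223]))
```

View pics/k2.png

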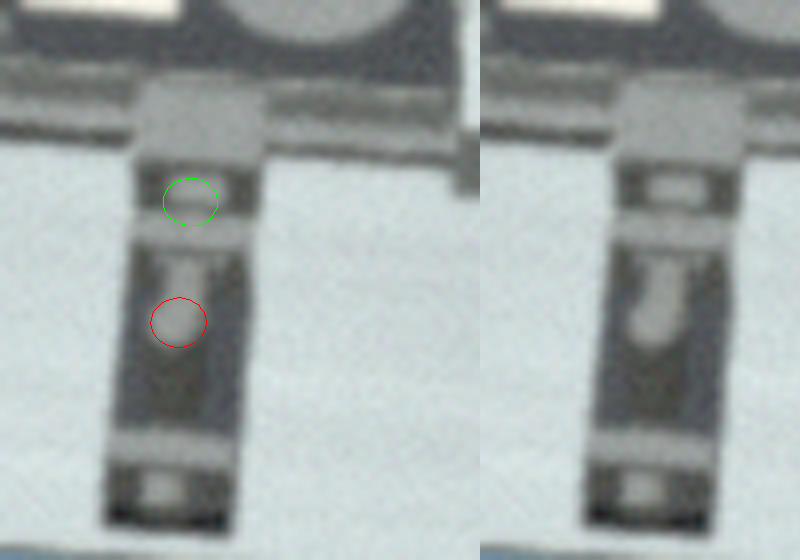

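View pics/c8.png

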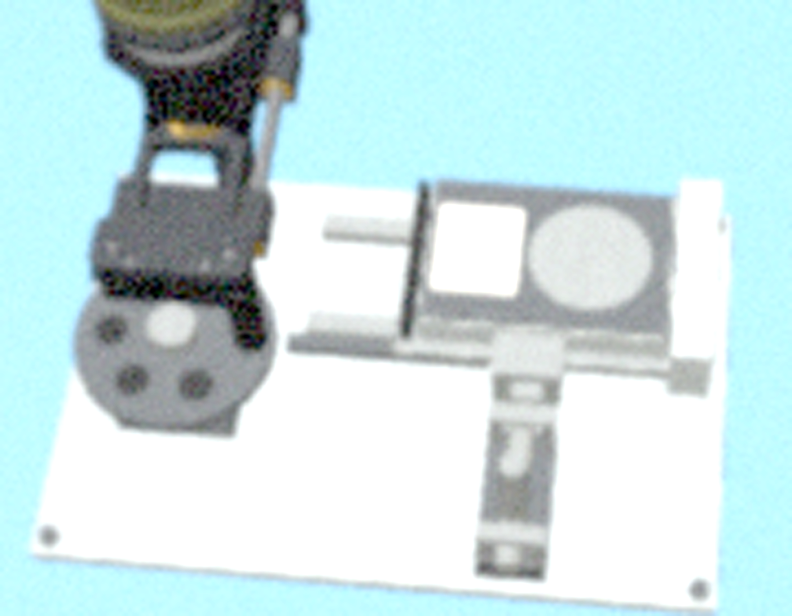

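The red ring (178,322) matches the stem top, so I'll go grip it.

Emit:
{"method": "step_arm", "body": {"plan": [[[0, 0, 0], [0.035, 0.019, 0], 90], [[0, 0, 0], [0.07, 0.038, 0], 90], [[0, 0, 0], [0.105, 0.057, 0], 90], [[0, 0, 0], [0.14, 0.076, 0], 90], [[0, 0, 0], [0.157, 0.0855, 0], 90], [[0, 0, 0], [0.157, 0.0855, 0.0], 90], [[0, 0, 0], [0.157, 0.0855, 0.02], 90], [[0, 0, 0], [0.157, 0.0855, 0.055], 90], [[0, 0, 0], [0.157, 0.0855, 0.085], 90], [[0, 0, 0], [0.157, 0.0855, 0.101], 90]]}}

```text
time: 18.25
position: [0.6815, -0.0138, 0.0849]
tool_rot: [-2.376, -2.053, 0.007]
ft_force: [-0.2, -0.3, -0.2]
grip_width: 0.647
```

Run:
```python
from chk import *
chk("pics/c9.png")
w=W(p,[.165,.0755],.085)[0]; print(w,rel(w,p[2]))
```

```text
t 18.3 pos [ 0.6809 -0.0133  0.0835] F tool [-0.9 -0.9  1.2] w 0.648 local off axis [0.0839 0.1973] r 0.2144 ang 67.0
[ 0.68252667 -0.01032725  0.085     ] (array([-0.00576626,  0.00179921, -0.00163205]), array([ 0.0032074 ,  0.001116  , -0.00150978]))
```

View pics/c9.png

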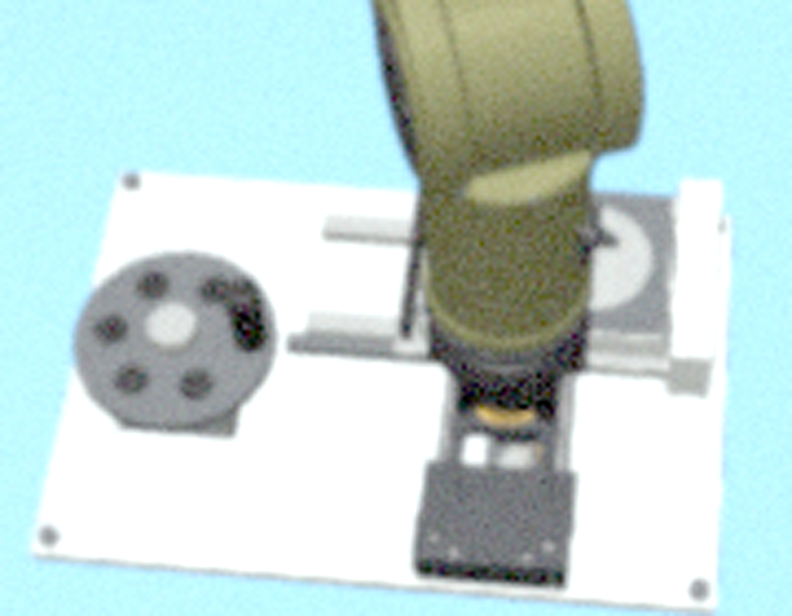

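Emit:
{"method": "step_arm", "body": {"plan": [[[0, 0, 0], [0.002, 0.001, 0], 90], [[0, 0, 0], [0.002, 0.001, 0], 90], [[0, 0, 0], [0.002, 0.001, 0], 230], [[0, 0, 0], [0.002, 0.001, 0], 230], [[0, 0, 0], [0.002, 0.001, 0], 230], [[0, 0, 0], [0.002, 0.001, 0], 230], [[0, 0, 0], [0.002, 0.001, 0], 230], [[0, 0, 0], [0.002, 0.001, 0], 230], [[0, 0, 0], [0.002, 0.001, 0], 230], [[0, 0, 0], [0.002, 0.001, 0], 230]], "squeeze": 20}}

```text
time: 19.55
position: [0.6834, -0.009, 0.0879]
tool_rot: [-2.372, -2.056, 0.004]
ft_force: [-5.4, -0.6, 2.7]
grip_width: 0.179
```

Run:
```python
from chk import *
chk("pics/c10.png")
```

```text
t 19.6 pos [ 0.6834 -0.009   0.0879] F tool [-1.4 -5.2 -4.2] w 0.176 local off axis [0.0856 0.2019] r 0.2193 ang 67.0
```

Emit:
{"method": "step_arm", "body": {"plan": [[[0, 0, 0], [0, -0.004, 0], 230], [[0, 0, 0], [0, -0.008, 0], 230], [[0, 0, 0], [0, -0.013, 0], 230], [[0, 0, 0], [0, -0.018, 0], 230], [[0, 0, 0], [0, -0.023, 0], 230], [[0, 0, 0], [0, -0.028, 0], 230], [[0, 0, 0], [0, -0.032, 0], 230], [[0, 0, 0], [0, -0.036, 0], 230], [[0, 0, 0], [0, -0.038, 0], 230], [[0, 0, 0], [0, -0.038, 0], 230]]}}

```text
time: 20.85
position: [0.6468, -0.0036, 0.088]
tool_rot: [-2.374, -2.057, 0.001]
ft_force: [0.7, 0.6, -2.0]
grip_width: 0.179
```

Run:
```python
from chk import *
chk("pics/c11.png")
```

```text
t 20.9 pos [ 0.6468 -0.0037  0.088 ] F tool [1.3 0.8 2. ] w 0.174 local off axis [0.0487 0.202 ] r 0.2078 ang 76.4
```

View pics/c11.png

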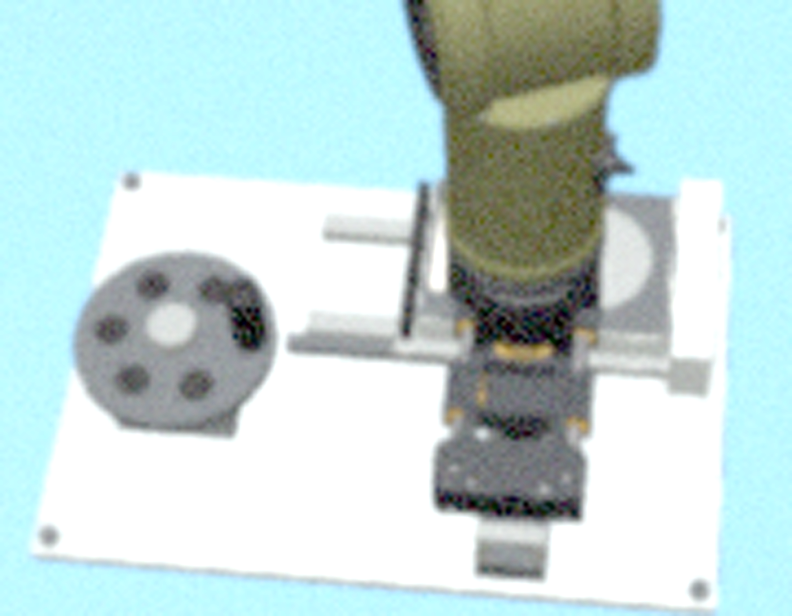

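36.9 mm so far. I'll push on to the end stop, stepping gently.

Emit:
{"method": "step_arm", "body": {"plan": [[[0, 0, 0], [0, -0.001, 0], 230], [[0, 0, 0], [0, -0.002, 0], 230], [[0, 0, 0], [0, -0.003, 0], 230], [[0, 0, 0], [0, -0.004, 0], 230], [[0, 0, 0], [0, -0.005, 0], 230], [[0, 0, 0], [0, -0.005, 0], 230], [[0, 0, 0], [0, -0.005, 0], 230], [[0, 0, 0], [0, -0.005, 0], 230], [[0, 0, 0], [0, -0.005, 0], 230], [[0, 0, 0], [0, -0.005, 0], 230]]}}

```text
time: 22.15
position: [0.6436, -0.0033, 0.088]
tool_rot: [2.373, 2.056, 0.004]
ft_force: [6.5, 1.2, -6.3]
grip_width: 0.177
```

Run:
```python
from chk import *
chk("pics/c12.png")
```

```text
t 22.2 pos [ 0.6436 -0.0032  0.088 ] F tool [1.5 6.4 7.7] w 0.176 local off axis [0.0455 0.202 ] r 0.207 ang 77.3
```

40.1 mm with the resisting force rising, so the bolt is home. I'll ease off, open and rise.

Emit:
{"method": "step_arm", "body": {"plan": [[[0, 0, 0], [0, -0.001, 0], 230], [[0, 0, 0], [0, -0.001, 0], 230], [[0, 0, 0], [0, 0.0008, 0], 210], [[0, 0, 0], [0, 0.001, 0], 110], [[0, 0, 0], [0, 0.001, 0], 110], [[0, 0, 0], [0, 0.001, 0], 110], [[0, 0, 0], [0, 0.001, 0], 110], [[0, 0, 0], [0, 0.001, -0.03], 110], [[0, 0, 0], [0, 0.001, -0.06], 110], [[0, 0, 0], [0, 0.001, -0.1], 110]]}}

```text
time: 23.45
position: [0.6426, -0.0034, 0.1882]
tool_rot: [-2.373, -2.056, 0.002]
ft_force: [0.7, -0.1, 0.9]
grip_width: 0.567
```

Emit:
{"method": "step_arm", "body": {"plan": [[[0, 0, 0], [-0.04, 0.0, -0.02], 110], [[0, 0, 0], [-0.08, 0.0, -0.04], 110], [[0, 0, 0], [-0.12, 0.0, -0.04], 110], [[0, 0, 0], [-0.16, 0.0, -0.04], 110], [[0, 0, 0], [-0.2, 0, -0.04], 110], [[0, 0, 0], [-0.24, 0, -0.04], 110], [[0, 0, 0], [-0.24, 0, -0.04], 110], [[0, 0, 0], [-0.24, 0, -0.04], 110], [[0, 0, 0], [-0.24, 0, -0.04], 110], [[0, 0, 0], [-0.24, 0, -0.04], 110]]}}

```text
time: 24.7
position: [0.6096, -0.2393, 0.2282]
tool_rot: [2.372, 2.06, 0.0]
ft_force: [0.8, 0.4, 0.1]
grip_width: 0.567
```

Run:
```python
from chk import *
chk("pics/c13.png")
s=ctrl.get_image("scene");t=ctrl.get_image("top")
R=[]
for x,c in((.165,(0,0,255)),(.125,(0,255,0))):
    w=W(p,[x,.0755],0)[0]; R+=[(ring(w[0],w[1],.008,.107),c)]
overlay(s,"scene",255,225,60,70,7,R,"pics/o1.png")
overlay(t,"top",245,145,60,70,7,R,"pics/o2.png")
cv2.imwrite("pics/k3.png",np.hstack([cv2.imread("pics/o1.png"),cv2.imread("pics/o2.png")])[:,:800])
for n,i in(("scene",s),("top",t)):
    a=cv2.imread(f"pics/{n}0.png")[:,:,::-1]
    print(n,[np.abs(i.astype(int)-a)[y0:y1,x0:x1].mean().round(1) for y0,y1,x0,x1 in ([(145,305,420,465),(215,270,60,130)] if n=="scene" else [(140,275,60,135),(195,250,410,480)])])
```

```text
t 24.75 pos [ 0.6095 -0.2396  0.2282] F tool [ 0.7 -0.1  0.4] w 0.57 local off axis [ 0.0455 -0.0369] r 0.0586 ang -39.0
scene [np.float64(9.3), np.float64(8.8)]
top [np.float64(11.2), np.float64(22.5)]
```

View pics/k3.png

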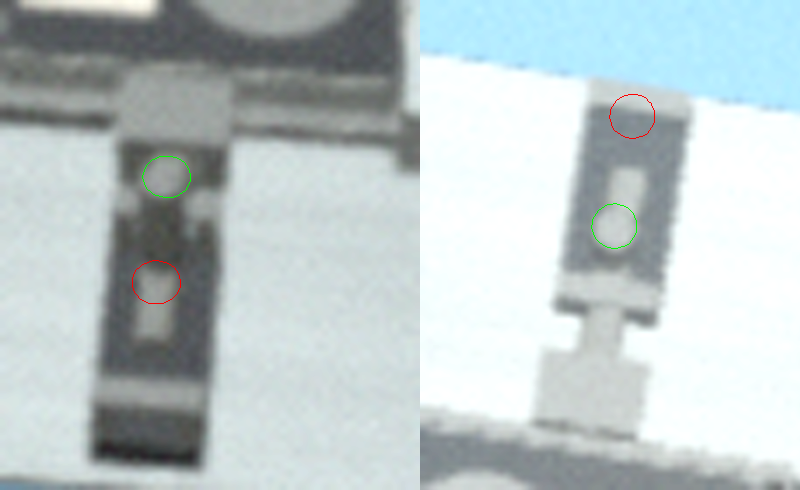

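View pics/c13.png

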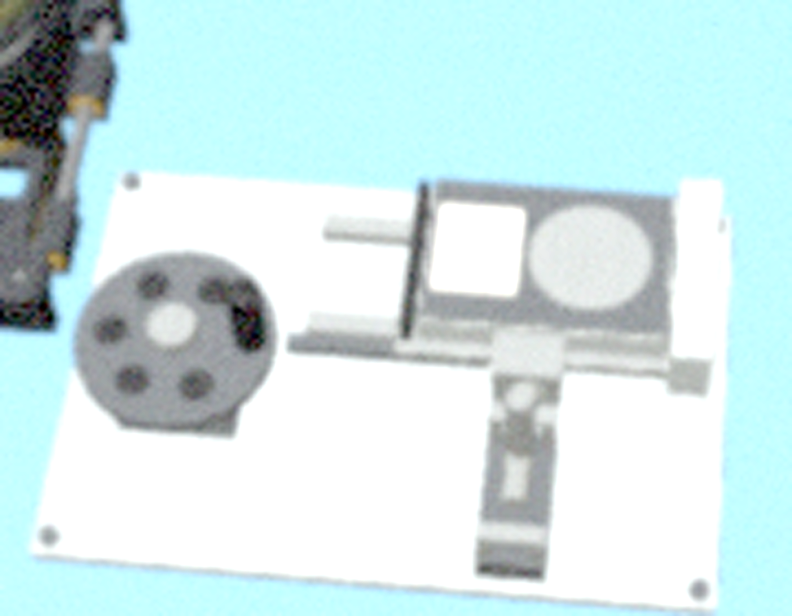

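In both views the stem top sits on the green "home" ring, and the rod is in the keeper. The carriage is unchanged at the stop, and the arm is clear.

```bash
python3 -c "
from bench import ctrl
print(ctrl.close_job()); print(ctrl.get_state()['time'])"
```

```text
the job is handed in; nothing more can be done
None
the job is handed in; nothing more can be done
```

I wound the carriage to its stop, then slid the bolt fully home into the keeper, let go and moved the arm clear. The job was handed in at about 25 s; it reports no verdict.

- **Carriage:** The crank knob slipped out of the jaws at the end of the last turn. I gripped it again and pushed further clockwise. It resisted with about 16 N and gave only 0.3 mm, so I took that as the stop. The keeper also lined up with the bolt to within about 1 mm.
- **Starting point:** The total winding was about 368°, or 41 mm, less than the full 50 mm. So the carriage must have started about 9 mm forward of fully drawn back.
- **Bolt:** It travelled 40.1 mm, with the resisting force rising at the end. After release, both cameras showed the stem at its home position and the rod in the keeper.
- **Bystanders:** The scene picture showed no change beyond noise around the spray can, spare drive and screwdriver. The top picture did differ around the spare drive (22.5 against about 9–11 elsewhere). I put that down to the arm hanging over it but did not check further.

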